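# Find the rattling parts case and hold it out

## Task

Three sealed parts cases stand side by side on the dark plate; in one of them the heavy steel ball has come out of its padding and rolls about inside. Starting with the case on the robot's left, then the middle one, then the right one, pick each case up, shake or rock it end to end to feel whether something inside runs loose, and set it back where it stood before taking the next. Finish holding the one that rattles, with the two quiet cases back in their places: gripped level and still, about 10 cm clear above the middle of the white tray, without putting it down or letting go; leave the nozzles, jar and screwdriver alone.

Things in the scene. Friction and masses are not known exactly. Their poses are not given: they have to be found in the camera images.
- case_left_center (a point): closed oblong aluminium case, lid up on the plate: 150 mm long (x axis, parallel to the plate's x), 52 mm wide (y; grip across it), 48 mm tall, about 0.4 kg in all; this point is its centre, 24 mm above its underside. All three look and weigh about alike. This one is the case on the robot's left (largest y).
- case_middle_center (a point): closed oblong aluminium case, lid up on the plate: 150 mm long (x axis, parallel to the plate's x), 52 mm wide (y; grip across it), 48 mm tall, about 0.4 kg in all; this point is its centre, 24 mm above its underside. All three look and weigh about alike. This one is the middle case.
- case_right_center (a point): closed oblong aluminium case, lid up on the plate: 150 mm long (x axis, parallel to the plate's x), 52 mm wide (y; grip across it), 48 mm tall, about 0.4 kg in all; this point is its centre, 24 mm above its underside. All three look and weigh about alike. This one is the case on the robot's right (smallest y).
- plate: fixed dark plate, 160 (x) by 330 (y) by 8 mm, origin centred under it; the cases stand 120 mm apart along its y. Padded contents (0.19 kg) sit tight; the loose one, a 0.19 kg, 36 mm steel ball, rolls 104 mm end to end: tip the case and it runs to the low end and stays near it when level again, its moment about the case's middle 0.06 to 0.1 N m, reversed after tipping the other way
- tray_mid (a point): middle of the inner floor of the fixed, empty white tray (90 mm in x, 160 mm in y, rim 20 mm above the bench), 4 mm above the bench; z up, axes along its sides
- nozzle_a: bystander: loose steel nozzle, 28 mm wide, 70 mm tall, standing; origin at its foot
- nozzle_b: bystander: loose brass nozzle, 28 mm wide, 70 mm tall, standing; origin at its foot
- jar: bystander: loose jar, 60 mm wide, 85 mm tall; origin at its foot
- driver: bystander: loose screwdriver lying on the bench; origin under its middle
Things that resemble listed ones, but are neither listed nor needed, are in the scene too. Leave any blue or yellow look-alike of the part that bears case_left_center alone.

How it is judged:
On the way, in this order (a step that is already met when the one before it is completed fails the run):
1. the left case is gripped, lifted 28 mm off the plate and shaken end to end (tipped over 0.12 rad or shifted 15 mm lengthwise) (height (world z) of case_left_center above 0.06 m and contact force between the fingers and case_left above 1 N and (angle between case_left_center's own z axis and vertical above 0.12 rad or x of case_left_center in the frame of plate above 0.015 m or x of case_left_center in the frame of plate below -0.015 m)).
2. the middle case is gripped, lifted 28 mm off the plate and shaken end to end (tipped over 0.12 rad or shifted 15 mm lengthwise) (height (world z) of case_middle_center above 0.06 m and contact force between the fingers and case_middle above 1 N and (angle between case_middle_center's own z axis and vertical above 0.12 rad or x of case_middle_center in the frame of plate above 0.015 m or x of case_middle_center in the frame of plate below -0.015 m)).
3. the right case is gripped, lifted 28 mm off the plate and shaken end to end (tipped over 0.12 rad or shifted 15 mm lengthwise) (height (world z) of case_right_center above 0.06 m and contact force between the fingers and case_right above 1 N and (angle between case_right_center's own z axis and vertical above 0.12 rad or x of case_right_center in the frame of plate above 0.015 m or x of case_right_center in the frame of plate below -0.015 m)).
At the end, for the whole second after the job is handed in: The case with the loose ball is held in the fingers, still, its centre within 50 mm of the tray middle (seen from above) and over 120 mm above the bench, level within 0.2 rad, off the tray; the quiet cases stand untouched, level (0.1 rad), within 35 mm of their starts (((distance between ball_center and case_left_center below 0.07 m and horizontal distance between case_left_center and tray_mid below 0.05 m and height (world z) of case_left_center above 0.12 m and angle between case_left_center's own z axis and vertical below 0.2 rad and contact force between the fingers and case_left above 1 N and contact force between tray and case_left below 0.3 N and linear speed of each of case_left, case_middle, case_right below 0.05 m/s and distance of each of case_middle_center, case_right_center from where it was at the start of the episode below 0.035 m and angle between each of case_middle_center, case_right_center's own z axis and vertical below 0.1 rad and contact force between each of the arm, the fingers and case_middle below 0.3 N and contact force between each of the arm, the fingers and case_right below 0.3 N) or (distance between ball_center and case_middle_center below 0.07 m and horizontal distance between case_middle_center and tray_mid below 0.05 m and height (world z) of case_middle_center above 0.12 m and angle between case_middle_center's own z axis and vertical below 0.2 rad and contact force between the fingers and case_middle above 1 N and contact force between tray and case_middle below 0.3 N and linear speed of each of case_middle, case_left, case_right below 0.05 m/s and distance of each of case_left_center, case_right_center from where it was at the start of the episode below 0.035 m and angle between each of case_left_center, case_right_center's own z axis and vertical below 0.1 rad and contact force between each of the arm, the fingers and case_left below 0.3 N and contact force between each of the arm, the fingers and case_right below 0.3 N) or (distance between ball_center and case_right_center below 0.07 m and horizontal distance between case_right_center and tray_mid below 0.05 m and height (world z) of case_right_center above 0.12 m and angle between case_right_center's own z axis and vertical below 0.2 rad and contact force between the fingers and case_right above 1 N and contact force between tray and case_right below 0.3 N and linear speed of each of case_right, case_left, case_middle below 0.05 m/s and distance of each of case_left_center, case_middle_center from where it was at the start of the episode below 0.035 m and angle between each of case_left_center, case_middle_center's own z axis and vertical below 0.1 rad and contact force between each of the arm, the fingers and case_left below 0.3 N and contact force between each of the arm, the fingers and case_middle below 0.3 N))); the arm keeps its last pose, push and grip.
It fails at once if a bystander (nozzle, jar or screwdriver) is moved by more than 30 mm (distance of any of nozzle_a, nozzle_b, jar, driver from where it was at the start of the episode above 0.03 m).
It also fails if it takes over 72 s, if anything falls off the work surface, if the arm or the gripper's body presses on something with over 40 N, if the wrist force passes 120 N, or if a joint passes its speed limit or range.

## Robot

A 6-joint arm with a two-finger parallel gripper is mounted at the origin on the work surface. World frame = base frame: x ahead of the robot, y to its left, z up, the work surface at z = 0. Lengths are in m, angles in rad, forces in N, time in s.
With the tool pointing down it reaches from about 0.3 to 0.825 m from the base axis. Payload 5.4 kg.
Tool frame: the origin (TCP) lies at the very end of the fingers, on their centre line; the grasp point (between the pads) lies 19 mm behind it; z points along the fingers, y is the line along which they close (so a half turn about z gives the same grasp; the last joint's range is limited). The gripper opens to 92 mm and grips with 3 to 60 N. Pads are 20 mm wide; open, the fingers measure 128 mm over their backs; the gripper's body (75 mm by 189 mm) begins 69 mm behind the grasp point.
Start: joints at [1.081, 0.158, 1.597, -0, 1.386, -0.21], TCP at [0.159, 0.553, 0.215] pointing down, gripper open.
Joint ranges: [-2.91, 2.91], [-0.94, 2.29], [0.18, 2.7], [-1.29, 4.43], [0.17, 2.64], [-3, 3]. Speed limits (rad/s): [2.57, 2.57, 3.14, 3.14, 3.14, 3.14].

## Interface

Orientations are given as a rotation vector (axis times angle).
In Python, from workcell import bot gives the robot as it stands. Calls block until the motion is done:
- bot.goto(position, orientation): joint-space move of the TCP to a pose.
- bot.line_to(position, rot=None, max_speed=0.15): straight line of the TCP; rot=None keeps the orientation; max_speed is the mean speed in m/s.
- bot.set_joints(angles): joint-space move.
- bot.set_gripper(opening, newtons=None): opening from 0.0 (shut) to 1.0 (fully open); newtons is the grip in N (None keeps the last); returns when the fingers have stopped.
- bot.hold(seconds).
- bot.inverse_kinematics(position, orientation): joint angles nearest the present ones, or None.
- bot.read_camera(name): name is "scene" or "top" or "wrist"; returns a dict with "pixels" (400x640x3 uint8, blue, green, red), "fx", "fy", "cx", "cy" (pixels), "R" (3x3) and "t" (3): a world point X has camera coordinates R X + t. Camera axes: x right, y down, z forward; pixel columns grow to the right and rows downward; lengths in m; the calibration is good to about 2 mm. A picture is of the moment at which its call begins. There is no depth.
A pose or a line that the arm cannot do raises bot.MotionError and nothing moves.
- bot.job_done(): hands the job in; it is judged then, once.
Readings, each from a call of its own:
- bot.current_clock(): time.
- bot.current_joints(): joint angles.
- bot.current_joint_vel(): joint speeds.
- bot.current_effort(): joint torques, N m.
- bot.current_ee_pos(): TCP position.
- bot.current_tool_rot(): TCP orientation.
- bot.current_contact_force(): force on the tool from outside, world axes, zero at the start.
- bot.current_ft_torque(): the same for the moment, N m.
- bot.current_opening(): opening from 0.0 (shut) to 1.0 (fully open).
- bot.current_grip_force(): force on a finger pad.
Only numpy, scipy, OpenCV 4.12 (cv2) and the standard library are available. Lean on these libraries where they do the work, as an engineer would, in place of code of your own. Each camera call takes 0.05 s, during which the arm holds its last target. There are 200 camera calls.

## Working session

There is one attempt and no reset: what is moved stays moved. The work goes in short steps, each a Python script; the robot and the scene stay as the last script left them, time stands still between calls to the robot, and variables do not carry over. Pictures are saved under pics/ and viewed, at most 10 in all, crops included, and the job is handed in when it is done.

```bash
mkdir -p pics; ls
python3 - <<'E'
from workcell import bot
import cv2,json,numpy as np
for n in ("top","scene"):
    c=bot.read_camera(n); cv2.imwrite(f"pics/{n}0.png",c["pixels"])
    print(n,c["fx"],c["cx"],c["cy"],np.round(c["R"],3).tolist(),np.round(c["t"],3).tolist())
print(bot.current_tool_rot(),bot.current_clock())
E
```

```text
pics
top 363.40351493766013 320.3319952779824 198.91917423084533 [[0.001, -1.0, -0.031], [-0.997, 0.002, -0.081], [0.081, 0.031, -0.996]] [0.037, 0.542, 0.952]
scene 484.5278660503548 330.1280464060121 204.38932635246852 [[-0.709, 0.706, 0.015], [0.447, 0.466, -0.764], [-0.546, -0.534, -0.646]] [0.373, -0.238, 1.572]
[-4.38024186e-01 -3.11031507e+00  2.51254246e-03] 0.1
```

View pics/top0.png

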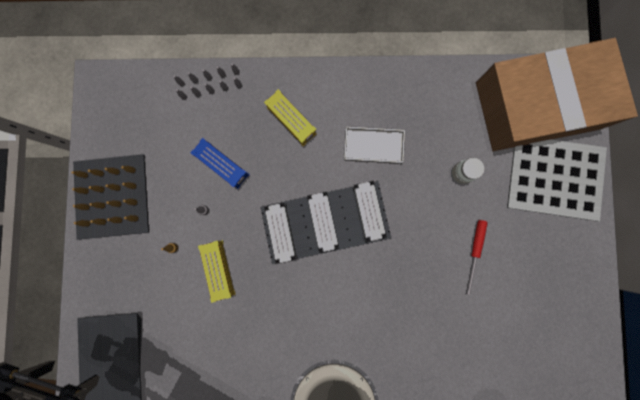

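View pics/scene0.png

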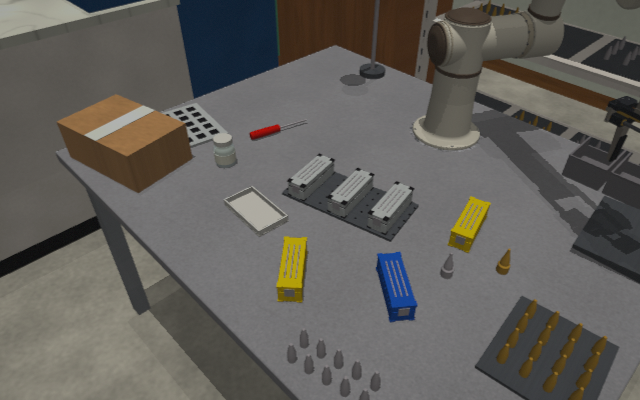

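The top view shows three silver cases on the dark plate at about (280,233), (322,222) and (371,211), which are left, middle and right. The look-alikes are a blue one at (220,163) and yellow ones at (290,117) and (215,271). The tray is at (375,145), the nozzles at (203,210) and (170,248), the jar at (468,170) and the driver at (478,250). The silver cases on the plate fit the description. Next I'll segment them and confirm in an enlarged crop.

```bash
cat > h.py <<'E'
from workcell import bot
import cv2,numpy as np
from scipy.spatial.transform import Rotation as Ro
def ray(c,uv,z):
    R,t=np.array(c["R"]),np.array(c["t"]); o=-R.T@t
    uv=np.atleast_2d(uv).astype(float)
    d=np.c_[(uv[:,0]-c["cx"])/c["fx"],(uv[:,1]-c["cy"])/c["fy"],np.ones(len(uv))]@R
    return o+d*((z-o[2])/d[:,2])[:,None]
def proj(c,X):
    p=np.atleast_2d(X)@np.array(c["R"]).T+np.array(c["t"]); return np.c_[c["fx"]*p[:,0]/p[:,2]+c["cx"],c["fy"]*p[:,1]/p[:,2]+c["cy"]]
E
cat > seg.py <<'E'
from h import *
c=bot.read_camera("top"); im=c["pixels"]
g=im.min(2)
x0,y0=250,110
m=np.zeros(g.shape,np.uint8); m[120:275,255:410]=(g[120:275,255:410]>135)
m=cv2.morphologyEx(m,cv2.MORPH_CLOSE,np.ones((5,5)))
out=cv2.resize(im[110:280,250:420],None,fx=3.5,fy=3.5,interpolation=cv2.INTER_CUBIC)
for k in cv2.findContours(m,cv2.RETR_EXTERNAL,cv2.CHAIN_APPROX_NONE)[0]:
    if cv2.contourArea(k)<200: continue
    k=k[:,0]; z=0.02 if k[:,1].mean()<165 else 0.056
    P=ray(c,k,z)[:,:2]
    r=cv2.minAreaRect(P.astype(np.float32)*1000); print(k.mean(0).round(1),np.round(r[0],1),np.round(r[1],1),round(r[2],1))
    b=np.c_[cv2.boxPoints(r)/1000,np.full(4,z)]
    q=((proj(c,b)+.5-[250,110])*3.5).astype(int); cv2.polylines(out,[q],True,(0,0,255),1)
cv2.imwrite("pics/crop1.png",out)
E
python3 seg.py
```

```text
[279.4 233. ] [451.9 141. ] [148.7  48.9] 12.4
[322.5 221.3] [481.5  30. ] [147.2  49. ] 12.3
[369.8 211.3] [509.2 -91.2] [147.6  48.8] 12.1
[375.5 143.3] [ 691.4 -109.1] [157.9  88.4] 86.3
```

View pics/crop1.png

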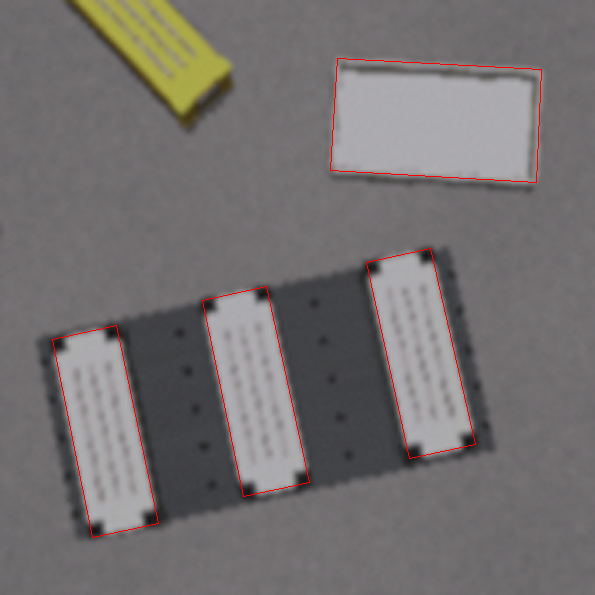

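The crop confirms three silver cases about 150×50 mm, lid up on the plate, yawed 12.3°, with spacing and the 158×88 tray matching the sizes given. First I'll check IK for both grasp turns, without moving the arm.

```bash
cat >> h.py <<'E'
C=dict(L=(.4519,.1410),M=(.4815,.0300),R=(.5092,-.0912)); TRAY=(.6914,-.1091); YAW=np.radians(12.3)
TURN=0
def pose(xy,zg,tilt=0,yaw=YAW,turn=None):
    """TCP position and rotvec for grasp point at (xy,zg), tilted about case y"""
    R=Ro.from_euler('z',yaw)*Ro.from_euler('y',tilt)*Ro.from_euler('z',np.pi*(TURN if turn is None else turn))*Ro.from_euler('x',np.pi)
    return np.r_[xy,zg]+R.apply([0,0,.019]),R.as_rotvec()
E
python3 - <<'E'
from h import *
for turn in (0,1):
  for k,xy in list(C.items())+[("T",TRAY)]:
    for zg,t in ((.036,0),(.13,.3),(.13,-.3)):
      q=bot.inverse_kinematics(*pose(xy,zg,t,turn=turn)); print(turn,k,zg,t,None if q is None else np.round(q,2))
E
```

```text
0 L 0.036 0 [ 0.05  0.16  2.03 -0.    0.95  1.4 ]
0 L 0.13 0.3 [ 0.07  0.25  1.74 -0.04  1.45  1.44]
0 L 0.13 -0.3 [ 0.01 -0.24  2.22  0.08  0.86  1.32]
0 M 0.036 0 [-0.19  0.18  2.   -0.    0.96  1.17]
0 M 0.13 0.3 [-0.13  0.27  1.71 -0.1   1.45  1.26]
0 M 0.13 -0.3 [-0.28 -0.21  2.2   0.18  0.89  0.98]
0 R 0.036 0 [-0.41  0.26  1.9  -0.    0.97  0.94]
0 R 0.13 0.3 [-0.32  0.34  1.63 -0.15  1.44  1.07]
0 R 0.13 -0.3 [-0.53 -0.08  2.09  0.25  0.93  0.69]
0 T 0.036 0 [-0.33  0.67  1.34 -0.    1.14  1.03]
0 T 0.13 0.3 [-0.27  0.79  0.97 -0.14  1.64  1.1 ]
0 T 0.13 -0.3 [-0.4   0.38  1.58  0.21  0.95  0.85]
1 L 0.036 0 [ 0.05  0.16  2.03  0.    0.95 -1.74]
1 L 0.13 0.3 [ 0.07  0.25  1.74 -0.04  1.45 -1.7 ]
1 L 0.13 -0.3 [ 0.01 -0.24  2.22  0.08  0.86 -1.82]
1 M 0.036 0 [-0.19  0.18  2.    0.    0.96 -1.97]
1 M 0.13 0.3 [-0.13  0.27  1.71 -0.1   1.45 -1.88]
1 M 0.13 -0.3 [-0.28 -0.21  2.2   0.18  0.89 -2.16]
1 R 0.036 0 [-0.41  0.26  1.9   0.    0.97 -2.2 ]
1 R 0.13 0.3 [-0.32  0.34  1.63 -0.15  1.44 -2.07]
1 R 0.13 -0.3 [-0.53 -0.08  2.09  0.25  0.93 -2.45]
1 T 0.036 0 [-0.33  0.67  1.34  0.    1.14 -2.11]
1 T 0.13 0.3 [-0.27  0.79  0.97 -0.14  1.64 -2.05]
1 T 0.13 -0.3 [-0.4   0.38  1.58  0.21  0.95 -2.29]
```

```bash
cat >> h.py <<'E'
AX=np.array([-np.sin(YAW),np.cos(YAW),0])
def mom():
    v=[]
    for _ in range(5): bot.hold(.06); v.append(np.dot(AX,bot.current_ft_torque()))
    return round(np.mean(v),4)
def pick(k):
    bot.goto(*pose(C[k],.13)); bot.line_to(pose(C[k],.036)[0],max_speed=.1)
    bot.set_gripper(0,50); print(k,"open",bot.current_opening(),"grip",bot.current_grip_force())
    bot.line_to(pose(C[k],.12)[0],max_speed=.1)
def shake(k):
    r=[]
    for t in (.25,-.25):
        bot.goto(*pose(C[k],.12,t)); bot.hold(.6); tilted=mom()
        bot.goto(*pose(C[k],.12)); bot.hold(.4); r.append(mom()); print("tilt",t,tilted,"level",r[-1])
    print(k,"diff",r[0]-r[1],"Fz",bot.current_contact_force(),"t",bot.current_clock(),"grip",bot.current_grip_force(),bot.current_opening())
def put(k):
    bot.line_to(pose(C[k],.042)[0],max_speed=.12); bot.line_to(pose(C[k],.0365)[0],max_speed=.03)
    bot.set_gripper(1.0); bot.line_to(pose(C[k],.13)[0],max_speed=.15); print("put t",bot.current_clock())
E
python3 - <<'E'
from h import *
pick("L"); shake("L")
cv2.imwrite("pics/L1.png",bot.read_camera("scene")["pixels"][100:300,200:500])
E
```

```text
L open 0.560643166132306 grip 50.00006563961506
tilt 0.25 -0.1234 level 0.1289
tilt -0.25 0.417 level 0.1558
L diff -0.026900000000000007 Fz [-0.59919991 -1.41906728 -3.85320908] t 9.35 grip 49.99997153878212 0.5614113478130649
```

View pics/L1.png

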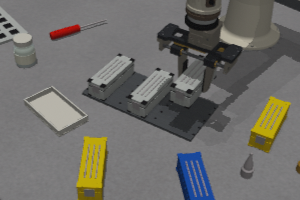

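The left case is held level. The moment at level barely changes after tipping each way (0.03, against an expected 0.12–0.2), so it looks quiet. Putting it back and testing the middle one.

Run:
```python
from h import *
put("L"); pick("M"); shake("M")
```

```text
put t 12.0417
M open 0.5637894007731966 grip 50.000131353735924
tilt 0.25 -0.0729 level 0.2478
tilt -0.25 0.3067 level 0.0969
M diff 0.15089999999999998 Fz [ 0.27095799 -0.35162976 -3.70487998] t 19.8583 grip 49.99992996454239 0.5592472319418481
```

The middle case shows a reversal of 0.15 N m, so it is the rattler. The right one still has to be tested.

```bash
python3 - <<'E'
from h import *
put("M"); pick("R"); shake("R"); put("R")
E
sed -i 's/crop1/crop2/' seg.py
python3 - <<'E'
from h import *
bot.goto(*pose((.56,.0),.25))
E
python3 seg.py
```

```text
put t 22.5
R open 0.5627209791570238 grip 50.00013157725334
tilt 0.25 -0.1451 level 0.1226
tilt -0.25 0.4376 level 0.1528
R diff -0.03019999999999999 Fz [-0.30527622  0.44221854 -4.76906712] t 30.3 grip 50.000029876828194 0.5614111257671249
put t 32.9417
[308.  252.4] [410.6  61.1] [127.2 274. ] 0.0
[372.2 218.7] [488.9 -92.3] [107.4  53.6] 12.3
[389.2 147.2] [ 673.4 -149.3] [ 77.2 123.5] 80.1
[337.5 142.4] [696.6  -8.4] [181.7 104.8] 77.3
[293.8 135.4] [715.6 110.4] [28.6 94.6] 77.9
```

The right case is quiet (−0.03, the same as the left), so the middle case is the one. I'll take it to the tray and check with pictures.

Run:
```python
from h import *
pick("M"); bot.line_to(pose(C["M"],.155)[0],max_speed=.12)
bot.line_to(pose(TRAY,.15)[0],max_speed=.1); bot.hold(.8)
print(bot.current_ee_pos(),bot.current_grip_force(),bot.current_opening(),bot.current_contact_force(),bot.current_clock())
a=bot.read_camera("top")["pixels"][80:290,130:500];b=bot.read_camera("scene")["pixels"][80:290,130:500]
cv2.imwrite("pics/end.png",cv2.resize(np.vstack([a,b]),None,fx=1.4,fy=1.4))
```

```text
M open 0.5666311883707049 grip 50.00005893409252
[ 0.69138903 -0.10911914  0.13099307] 49.99998852610588 0.5606203464046787 [ 0.38125876 -0.61013043 -4.08965264] 40.9917
```

View pics/end.png

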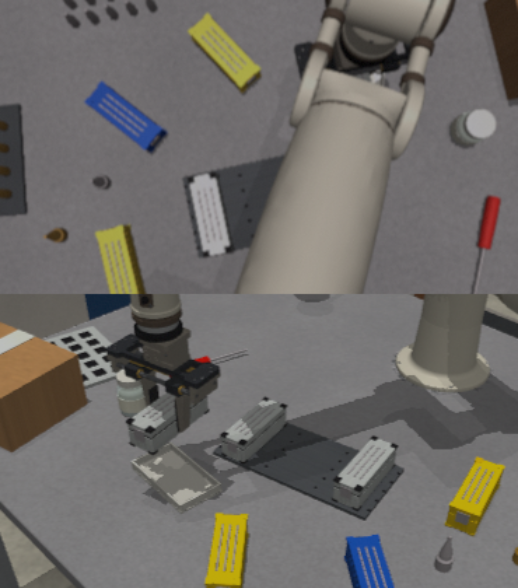

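The middle case is held level above the tray. The left and right cases stand on the plate, and the bystanders are where they were. Handing in.

```bash
python3 -c "
from workcell import bot
print(bot.job_done())"
```

```text
the job is handed in; nothing more can be done
None
```

The middle case is the one that rattles (moment reversal 0.15 N m, against about 0.03 for the other two); I handed in at about 41 s, holding it level above the tray middle with its underside about 12 cm above the bench, the two quiet cases back on the plate, and no verdict was returned.

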